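Pick the dense weight for the press plate

TASK

Two look-alike textile weights stand on the linen board, one filled with a dense core and one with cork. Lift the blue-knobbed one a few centimetres clear of the board to feel its weight and set it back down upright on the linen board without dropping it, then lift the pink-knobbed one clear in the same way. Finish holding the heavier of the two upright and still in the gripper, its underside roughly 10 cm above the middle of the round white press plate, with the lighter one left standing free on the linen (not on the plate) and the sewing things around undisturbed.

Things in the scene. Friction and masses are not known exactly. Their poses are not given: they have to be found in the camera images.
- canister_blue: Weight canister with the blue knob. Dark drum 72 mm wide, 48 mm tall, closed blue lid, round blue knob 28 mm wide from 48 to 88 mm above the underside. Origin: centre of underside, z up; starts upright on the board. Mass 0.15 to 0.56 kg; one canister (varies, unseen) holds a dense core, the other cork; the dense one is at least 0.15 kg heavier. Core loose inside, 3 mm play.
- canister_pink: Weight canister with the pink knob. Dark drum 72 mm wide, 48 mm tall, closed pink lid, round pink knob 28 mm wide from 48 to 88 mm above the underside. Origin: centre of underside, z up; starts upright on the board. Mass 0.15 to 0.56 kg; one canister (varies, unseen) holds a dense core, the other cork; the dense one is at least 0.15 kg heavier. Core loose inside, 3 mm play.
- canister_blue_knob (a point): The middle of the blue knob's lower half, on the canister's axis, 72 mm above its underside: the height at which to grip it.
- canister_pink_knob (a point): The middle of the pink knob's lower half, on the canister's axis, 72 mm above its underside: the height at which to grip it.
- board: Fixed flat board covered in pale linen, 340 mm (its x) by 620 mm (its y), 12 mm thick; origin at the centre of its underside, 3 mm above the table, so its top is 15 mm above the table. Both canisters and the plate stand on it.
- plate: Fixed round white plastic press plate, 150 mm in diameter, 6 mm thick, with a small black dot at its centre, on the board; origin at the centre of its underside (on the board's top).
- spool: Bystander: red thread spool, 32 mm in diameter, 38 mm tall, upright on the board's far part; origin at the centre of its underside.
- pin_tin: Bystander: round metal pin tin, 46 mm in diameter, 22 mm tall, on the board's far part; origin at the centre of its underside.
- bottle: Bystander: small amber jar, 44 mm in diameter, 85 mm tall, on the green mat to the left of the board; origin at the centre of its underside.
- brush: Bystander: a brush lying on the green mat to the right of the board; its handle points along its -x.

How it is judged:
By the outcome, as a careful person would: the job done as asked, in the order asked, and still so for the second after the job is handed in, while the arm keeps its last pose, push and grip.
It also fails if it takes over 66 s, if anything falls off the work surface, if the arm or the gripper's body presses on something with over 40 N, if the wrist force passes 120 N, or if a joint passes its speed limit or range.

ROBOT

A 6-joint arm with a two-finger parallel gripper is mounted at the origin on the work surface. World frame = base frame: x ahead of the robot, y to its left, z up, the work surface at z = 0. Lengths are in mm, angles in rad, forces in N, time in s.
With the tool pointing down it reaches from about 350 to 775 mm from the base axis. Payload 7.3 kg.
Tool frame: the origin (TCP) lies on the centre line of the jaws, within the pads' length; the fingertips stand 22 mm ahead of it and the grasp point (between the pads) lies 3 mm ahead of it; z points along the fingers, y is the direction in which the jaws open and shut (so a half turn about z gives the same grasp; the last joint's range is limited). The gripper opens to 92 mm and grips with 3 to 60 N. Pads are 19 mm wide; open, the fingers measure 130 mm over their backs; the gripper's body (75 mm by 190 mm) begins 47 mm behind the grasp point.
Start: joints at [-0.146, 0.342, 1.524, -0, 1.275, -0.146], TCP at [525.017, 0.02, 248.741] pointing down, gripper open.
Joint ranges: [-2.53, 2.53], [-0.77, 2.02], [0.04, 2.7], [-1, 4.14], [0.28, 2.66], [-3.11, 3.11]. Speed limits (rad/s): [2.57, 2.57, 3.14, 3.14, 3.14, 3.14].

INTERFACE

Orientations are given as [roll, pitch, yaw] about the fixed x, y, z axes, in that order (R = Rz(yaw) Ry(pitch) Rx(roll)).
In Python, from plant import get_obs, capture, bot, spot_in gives the robot as it stands.
- The arm moves only by the shell command python3 -m handwheel 'ROWS' [OPENING]. ROWS is JSON, a list of rows, each a list of 2 entries, a list of its own where there are three numbers: the shift along the world's x, y, z in mm, then the turn, a rotation vector about the world's x, y, z in rad. In form: [[[x, y, z], [wx, wy, wz]], ...]. A call has 1 to 12 rows; each row shifts and turns the commanded pose from where the row before left it; what a row does not reach is not made up. A row lasts 1/8 s, in which the tool goes at most 62.5 mm and 10.7 degrees, less where a joint would pass 70% of its speed; a pose out of reach is approached as far as the arm can. A call is refused whole if a number of a shift passes 62.5 or a number of a turn 0.188, either way. A call with a gripper value outside its range is refused whole. OPENING is the closure, from 0 (fully open) to 1 (shut), set as the call begins (- or left out, the last holds). The fingers move at their own pace and stop on an object; the grip force is fixed at half the most. Time passes only in rows, so rows that do not move let the fingers close. It gives the time, the measured TCP pose, the force and the opening at its end, in the units of the state.
- get_obs(): the state, without advancing time (a new reading comes with each control period).
- capture(name): name is "scene" or "side" or "wrist"; returns a dict with "img" (384x512x3 uint8, red, green, blue), "fx", "fy", "cx", "cy" (pixels), "cam_to_world" (4x4, takes a point from camera to world coordinates). Camera axes: x right, y up, looking along -z (the intrinsics and any distortion apply to the point x, -y, -z); pixel columns grow to the right and rows downward; lengths in mm; the calibration is good to about 2 mm. A picture is of the moment at which its call begins. There is no depth.
- bot.close_job(): hands the job in, once; it reports no verdict.
Trained networks look in the newest picture that a camera, given by its name, has taken for a name from the list of things; names that differ only in an ending like _2 or _b are one class to them, and where a whole thing is asked for, a point or a joint stands for the part that bears it (a point fixed in the world has none). Each returns a list of dicts, best first, with "score" (0 to 1); they miss things now and then, are a little off and sometimes report something else, mostly with a low value. They report only what shows in the picture. A call takes as long as a camera call.
- spot_in(thing, camera): "xyz" ([x, y, z] in mm, in the coordinates of the camera as it stood for that picture, good to about 4 mm: the middle of the surface that is visible of it).
The state is a dict: "time": time; "joint_positions": joint angles; "dq": joint speeds; "tau": joint torques, N m; "tool_pos": TCP position; "tcp_rot": TCP orientation; "contact_force": force on the tool from outside, world axes, zero at the start; "moment": the same for the moment, N m; "grip_width": finger opening in mm.
Only numpy, scipy, OpenCV 4.12 (cv2) and the standard library are available. Lean on these libraries where they do the work, as an engineer would, in place of code of your own. Each camera call takes 0.05 s, during which the arm holds its last target. There are 200 camera calls.

## Working session

There is one attempt and no reset: what is moved stays moved. The work goes in short steps, Python scripts to look and compute and a shell command to move; the robot and the scene stay as the last step left them, time stands still between calls to the robot, and variables do not carry over. Pictures are saved under pics/ and viewed, about 8 in all and at most 12, crops included, and the job is handed in when it is done.

```bash
mkdir -p pics && cat > h.py <<'E'
import numpy as np, cv2
from plant import get_obs, capture, bot, spot_in
def look(cam, things, save=None):
    c=capture(cam); T=np.array(c["cam_to_world"])
    if save: cv2.imwrite(save, c["img"][:,:,::-1])
    for t in things:
        for d in spot_in(t,cam)[:2]:
            p=T@np.append(d["xyz"],1); print(cam,t,round(d["score"],2),p[:3].round(1))
    return c
def ray(c,u,v,z):
    T=np.array(c["cam_to_world"]); d=T[:3,:3]@np.array([(u-c["cx"])/c["fx"],-(v-c["cy"])/c["fy"],-1.]); o=T[:3,3]
    return o+d*(z-o[2])/d[2]
E
python3 - <<'E'
from h import *
L=["canister_blue","canister_pink","canister_blue_knob","canister_pink_knob","plate","spool","pin_tin","bottle","brush","board"]
a=look("scene",L,"pics/a.png"); b=look("side",L,"pics/b.png")
i=cv2.resize(np.hstack([cv2.imread("pics/a.png"),cv2.imread("pics/b.png")]),(800,300)); cv2.imwrite("pics/ab.png",i)
print({k:v for k,v in a.items() if k!="img"}); o=get_obs(); print(o)
E
```

```text
scene canister_blue 0.67 [ 565.9 -198.7   61.1]
scene canister_pink 0.86 [601.9 184.   61.1]
scene canister_blue_knob 0.94 [ 567.6 -202.5   64.8]
scene canister_pink_knob 0.69 [603.4 191.7  61.5]
scene plate 0.76 [565.3  -9.1  22.3]
scene pin_tin 0.44 [704.8  98.8  34.5]
scene bottle 0.86 [503.8 465.5  54.8]
scene bottle 0.52 [ 515.4 -514.7   21.7]
scene brush 0.71 [ 514.1 -514.6   21.3]
scene board 0.65 [566.5  -9.   22.7]
scene board 0.56 [580.2 -84.8  16.9]
side canister_blue 0.8 [ 543.3 -206.    59.1]
side canister_pink 0.6 [575.7 174.6  42.9]
side canister_blue_knob 0.91 [ 538.8 -200.9   58.6]
side canister_pink_knob 0.52 [572.  179.3  41.7]
side plate 0.66 [574.3 172.2  42.9]
side plate 0.56 [561.8  -7.6  19.9]
side spool 0.58 [689.  -84.4  41.3]
side pin_tin 0.64 [695.   94.6  28.6]
side pin_tin 0.4 [ 495.2 -516.1   17.8]
side bottle 0.64 [485.4 459.9  55.6]
side brush 0.93 [ 495.5 -516.7   19.5]
side board 0.92 [511.8 -97.9  13.3]
side board 0.26 [ 539.  -200.8   59.4]
{'fx': 464.96312216856415, 'fy': 464.96312216856415, 'cx': 250.22791676013753, 'cy': 191.3306749051094, 'cam
[... 346 characters left out ...]
+00]])}
{'time': 1.1, 'joint_positions': array([-1.46000199e-01,  3.42017472e-01,  1.52412193e+00, -4.08445716e-07,
        1.27541313e+00, -1.46013999e-01]), 'dq': array([-5.26571478e-06,  8.04326167e-04, -1.23991657e-03, -3.89601050e-04,
       -3.13276987e-05,  1.97346327e-04]), 'tau': array([-4.54080655e-04, -4.31145644e+01, -2.44479275e+01,  7.18140719e-02,
        4.84922295e-02, -2.86721558e-06]), 'tool_pos': array([5.25003723e+02, 2.14899858e-02, 2.48723763e+02]), 'tcp_rot': array([3.14155302e+00, 6.22327266e-06, 1.57081025e+00]), 'contact_force': array([-0.53840455, -1.24991644,  0.43378759]), 'moment': array([-0.04674767, -0.04088151,  0.00391298]), 'grip_width': 91.63850297879108}
```

View pics/a.png

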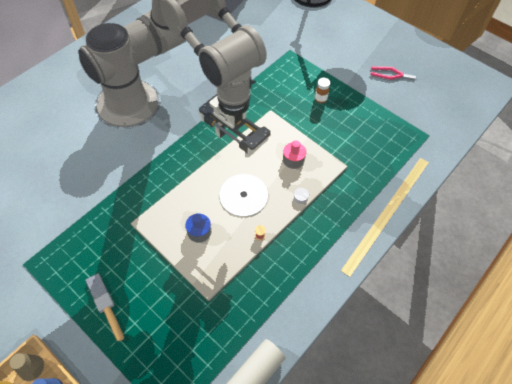

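View pics/b.png

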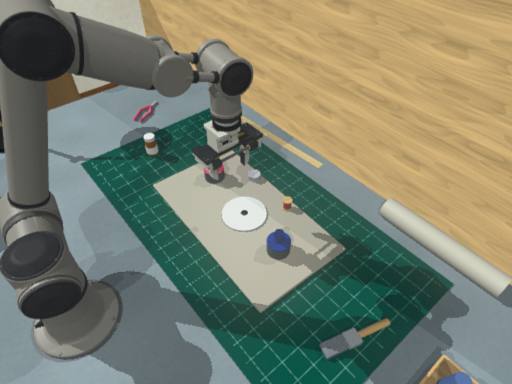

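Scene: plate dot at about (243,194), blue canister at (199,227), pink at (293,154), spool at (260,232), tin at (301,195). The side view agrees. Moving above blue to look from close up.

```bash
python3 -m handwheel '[[[2,-15,0],[0,0,0]],[[5,-35,0],[0,0,0]],[[8,-50,0],[0,0,0]],[[8,-50,0],[0,0,0]],[[5,-35,0],[0,0,0]],[[2,-15,0],[0,0,0]],[[0,0,0],[0,0,0]],[[0,0,0],[0,0,0]]]' 0
python3 - <<'E'
from h import *
c=look("wrist",["canister_blue_knob","canister_blue","plate"],"pics/w1.png")
print(np.array(c["cam_to_world"]).round(3),c["fx"],c["cx"],c["cy"])
c=look("scene",["canister_blue_knob"],"pics/a2.png"); print(ray(c,243.5,194,21))
h=cv2.cvtColor(c["img"],cv2.COLOR_RGB2HSV)
cv2.imwrite("pics/w1s.png",np.hstack([cv2.imread("pics/w1.png"),cv2.resize(c["img"][100:250,180:330,::-1],(280,280)).copy() if 0 else cv2.copyMakeBorder(cv2.resize(c["img"][130:250,180:320,::-1],(280,240)),0,144,0,0,cv2.BORDER_CONSTANT)]))
E
```

```text
time: 2.1
tool_pos: [554.9, -198.8, 248.8]
tcp_rot: [-3.141, -0.001, 1.572]
contact_force: [-0.5, 0.1, -0.3]
grip_width: 91.9
wrist canister_blue_knob 0.72 [ 544.7 -150.7   13.4]
wrist canister_blue_knob 0.69 [ 554.6 -184.    66.8]
wrist canister_blue 0.96 [ 560.5 -186.3   62.7]
wrist plate 0.63 [691.9 -81.   53.5]
[[ 1.00000e+00 -1.00000e-03 -0.00000e+00  5.55523e+02]
 [ 1.00000e-03  9.55000e-01  2.98000e-01 -1.17436e+02]
 [ 0.00000e+00 -2.98000e-01  9.55000e-01  3.84649e+02]
 [ 0.00000e+00  0.00000e+00  0.00000e+00  1.00000e+00]] 340.9709089417631 261.3682850175335 186.99303890337737
scene canister_blue_knob 0.91 [ 567.2 -200.3   63.8]
scene canister_blue_knob 0.49 [706.  100.5  38.1]
[566.4185771   -9.13350694  21.        ]
```

View pics/w1s.png

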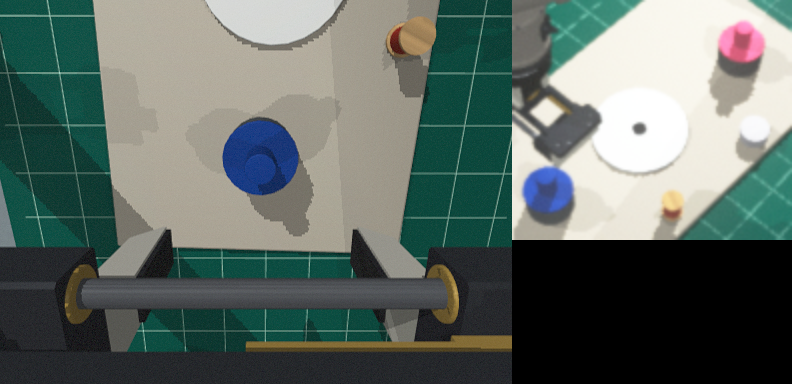

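Wrist view: blue knob top at about (260,168), with the lid centred at (260,157). In the scene crop the pink knob top is at about (295,144).

```bash
python3 - <<'E'
from h import *
c=capture("wrist"); print([k for k in c])
print("knobtop",ray(c,260,167,103))
h=cv2.cvtColor(c["img"],cv2.COLOR_RGB2HSV); m=((h[...,0]>105)&(h[...,0]<125)&(h[...,1]>150)).astype(np.uint8)
n,l,s,ct=cv2.connectedComponentsWithStats(m); k=1+s[1:,4].argmax(); print(s[k]); x,y,w,hh,_=s[k]
print("lid",ray(c,x+w/2,y+hh/2,63), ray(c,x,y+hh/2,63)-ray(c,x+w,y+hh/2,63))
s_=capture("scene"); print("pink", ray(s_,295,144,103), "dot",ray(s_,243.5,194,21))
E
```

```text
['img', 'fx', 'fy', 'cx', 'cy', 'cam_to_world']
knobtop [ 554.70104586 -188.04677545  103.        ]
[ 222  120   76   74 4350]
lid [ 554.56663904 -188.11949703   63.        ] [-7.31253591e+01 -7.20575622e-02  0.00000000e+00]
pink [595.61262975 194.78874383 103.        ] dot [566.4185771   -9.13350694  21.        ]
```

```bash
python3 -m handwheel '[[[0,2,-10],[0,0,0]],[[0,3,-25],[0,0,0]],[[0,3,-30],[0,0,0]],[[0,2,-25],[0,0,0]],[[0,0.7,-9],[0,0,0]],[[0,0,0],[0,0,0]],[[0,0,0],[0,0,0]]]' 0
python3 - <<'E'
from h import *
c=look("wrist",[],"pics/w2.png")
h=cv2.cvtColor(c["img"],cv2.COLOR_RGB2HSV); m=((h[...,0]>105)&(h[...,0]<125)&(h[...,1]>150)).astype(np.uint8)
n,l,s,ct=cv2.connectedComponentsWithStats(m); k=1+s[1:,4].argmax(); print(s[k]); x,y,w,hh,_=s[k]
print("lid",ray(c,x+w/2,y+hh/2,63), ray(c,x,y+hh/2,63)-ray(c,x+w,y+hh/2,63))
s=capture("scene")
i=cv2.resize(s["img"][195:255,170:230,::-1],(384,384),interpolation=cv2.INTER_NEAREST); cv2.imwrite("pics/w2s.png",cv2.resize(np.hstack([cv2.imread("pics/w2.png"),i]),(800,343)))
for u,v in((197.5,218),(198,220)): print(ray(s,u,v,103))
print(get_obs()["tool_pos"])
E
```

```text
time: 3.38
tool_pos: [555.6, -189.6, 150.7]
tcp_rot: [3.14, 0.001, 1.571]
contact_force: [-0.8, -0.2, 0.1]
grip_width: 91.7
[ 206  150  105  100 8032]
lid [ 554.45528554 -187.55377104   63.        ] [-7.29966801e+01  5.18765858e-02  0.00000000e+00]
[ 557.19694584 -189.53837224  103.        ]
[ 562.70659796 -193.03210831  103.        ]
[ 555.51492938 -189.58414217  150.77929314]
```

View pics/w2s.png

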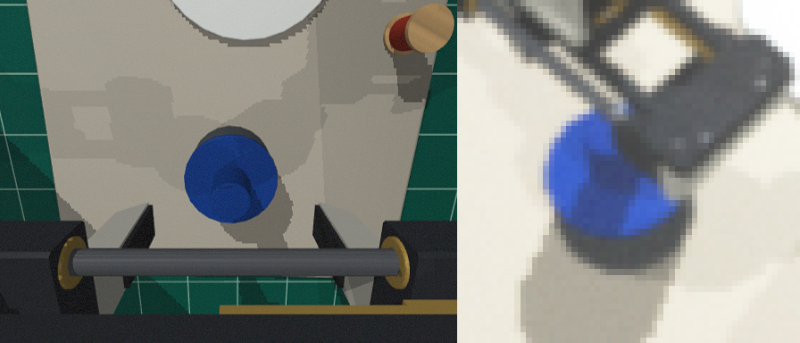

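The wrist view shows the knob between the finger lines, and the scene view agrees on its position. I'll descend and grip.

```bash
python3 -m handwheel '[[[-0.5,0.6,-10],[0,0,0]],[[-0.5,0.6,-20],[0,0,0]],[[0,0,-18],[0,0,0]],[[0,0,-9],[0,0,0]],[[0,0,-3.7],[0,0,0]],[[0,0,0],[0,0,0]],[[0,0,0],[0,0,0]]]' 0
python3 -m handwheel '[[[0,0,0],[0,0,0]],[[0,0,0],[0,0,0]],[[0,0,0],[0,0,0]],[[0,0,0],[0,0,0]],[[0,0,0],[0,0,0]],[[0,0,0],[0,0,0]],[[0,0,0],[0,0,0]],[[0,0,0],[0,0,0]]]' 1
python3 -c "
from h import *
o=get_obs();print(o['contact_force'],o['moment'],o['grip_width'],o['tool_pos'])"
```

```text
time: 4.35
tool_pos: [554.4, -188.2, 89.7]
tcp_rot: [3.14, 0.001, 1.571]
contact_force: [0.5, -0.4, 0.6]
grip_width: 92.1
time: 5.35
tool_pos: [553.9, -188.1, 89.0]
tcp_rot: [-3.141, -0.0, 1.571]
contact_force: [-0.7, 0.8, -0.7]
grip_width: 28.0
[-0.72216788  0.80173917 -0.68195223] [ 0.02182263  0.01997005 -0.01978681] 28.034039260391456 [ 553.9290427  -188.05015171   88.95614921]
```

Gripped at 28 mm. Now a gentle lift of 45 mm, then I read the weight.

```bash
python3 -m handwheel '[[[0,0,2],[0,0,0]],[[0,0,5],[0,0,0]],[[0,0,9],[0,0,0]],[[0,0,11],[0,0,0]],[[0,0,9],[0,0,0]],[[0,0,6],[0,0,0]],[[0,0,3],[0,0,0]],[[0,0,0],[0,0,0]],[[0,0,0],[0,0,0]],[[0,0,0],[0,0,0]],[[0,0,0],[0,0,0]]]'
python3 - <<'E'
from h import *
for k in range(6):
    c=capture("wrist"); o=get_obs(); print(o['contact_force'].round(2),o['moment'].round(3),o['grip_width'].round(1),o['tool_pos'].round(1),o['tau'].round(2))
cv2.imwrite("pics/w3.png",c["img"][:,:,::-1])
E
```

```text
time: 6.72
tool_pos: [553.9, -188.1, 133.8]
tcp_rot: [-3.141, -0.0, 1.571]
contact_force: [0.0, -0.3, -0.7]
grip_width: 27.3Traceback (most recent call last):
  File "<stdin>", line 3, in <module>
AttributeError: 'float' object has no attribute 'round'
```

```bash
cat >> h.py <<'E'
def read(save=None,n=10,cam="wrist"):
    F=[];
    for k in range(n):
        c=capture(cam); o=get_obs(); F.append(np.r_[o['contact_force'],o['moment'],o['grip_width'],o['tool_pos']])
    F=np.array(F); print("mean",F.mean(0).round(3)); print("sd",F.std(0).round(3))
    if save: cv2.imwrite(save,c["img"][:,:,::-1])
    return c
E
python3 - <<'E'
from h import *
read("pics/w3.png")
E
```

```text
mean [ 4.60000e-02  5.50000e-02 -1.54900e+00  6.00000e-03  8.00000e-03
 -1.00000e-03  2.74210e+01  5.54006e+02 -1.88078e+02  1.34013e+02]
sd [0.282 0.446 0.463 0.035 0.025 0.035 0.195 0.018 0.013 0.041]
```

View pics/w3.png

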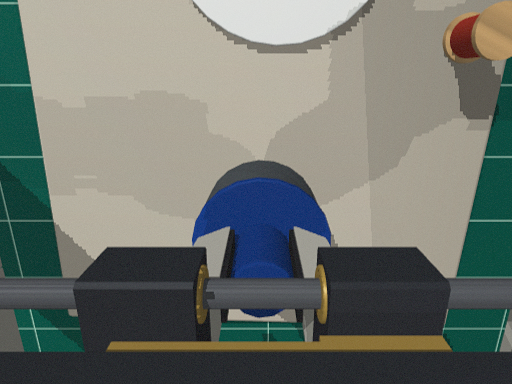

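Blue is clear of the board, upright, and weighs about 1.55 N (roughly 0.16 kg), so it looks like the light one. Setting it back down slowly.

```bash
python3 -m handwheel '[[[0,0,-4],[0,0,0]],[[0,0,-9],[0,0,0]],[[0,0,-11],[0,0,0]],[[0,0,-9],[0,0,0]],[[0,0,-5],[0,0,0]],[[0,0,-3],[0,0,0]],[[0,0,-2],[0,0,0]],[[0,0,-1],[0,0,0]],[[0,0,-0.5],[0,0,0]],[[0,0,-0.5],[0,0,0]],[[0,0,0],[0,0,0]],[[0,0,0],[0,0,0]]]'
python3 -c "
from h import *
read(n=6)"
```

```text
time: 8.78
tool_pos: [554.0, -188.1, 89.1]
tcp_rot: [3.141, 0.0, 1.571]
contact_force: [-0.1, -0.2, -1.5]
grip_width: 27.2
mean [-1.00000e-01 -4.17000e-01 -1.44000e+00 -9.00000e-03  4.00000e-03
  1.00000e-02  2.74610e+01  5.54036e+02 -1.88085e+02  8.90620e+01]
sd [0.354 0.649 0.618 0.016 0.033 0.027 0.21  0.013 0.01  0.016]
```

```bash
python3 -m handwheel '[[[0,0,-0.3],[0,0,0]],[[0,0,-0.3],[0,0,0]],[[0,0,-0.2],[0,0,0]],[[0,0,0],[0,0,0]],[[0,0,0],[0,0,0]]]'
python3 -c "
from h import *
read(n=6)"
```

```text
time: 9.7
tool_pos: [554.0, -188.1, 88.9]
tcp_rot: [3.141, 0.0, 1.571]
contact_force: [-2.7, 0.5, 6.2]
grip_width: 27.5
mean [-2.79200e+00  6.98000e-01  5.55700e+00  1.52000e-01  3.93000e-01
 -2.00000e-02  2.75680e+01  5.54025e+02 -1.88122e+02  8.89140e+01]
sd [0.2   0.392 0.509 0.032 0.036 0.009 0.144 0.01  0.011 0.015]
```

It's on the board (contact at 5.6 N). Easing off a little, then opening and rising.

```bash
python3 -m handwheel '[[[0,0,0.4],[0,0,0]],[[0,0,0],[0,0,0]]]'
python3 -m handwheel '[[[0,0,0],[0,0,0]],[[0,0,0],[0,0,0]],[[0,0,0],[0,0,0]],[[0,0,0],[0,0,0]],[[0,0,0],[0,0,0]],[[0,0,0],[0,0,0]],[[0,0,0],[0,0,0]]]' 0
python3 -m handwheel '[[[0,0,6],[0,0,0]],[[0,0,15],[0,0,0]],[[0,0,25],[0,0,0]],[[0,0,35],[0,0,0]],[[0,0,35],[0,0,0]],[[0,0,25],[0,0,0]],[[0,0,10],[0,0,0]],[[0,0,0],[0,0,0]],[[0,0,0],[0,0,0]]]'
python3 - <<'E'
from h import *
c=read("pics/w4.png",n=6)
h=cv2.cvtColor(c["img"],cv2.COLOR_RGB2HSV); m=((h[...,0]>105)&(h[...,0]<125)&(h[...,1]>150)).astype(np.uint8)
n,l,s,ct=cv2.connectedComponentsWithStats(m); k=1+s[1:,4].argmax(); x,y,w,hh,_=s[k]
print("lid",s[k],ray(c,x+w/2,y+hh/2,63))
E
```

```text
time: 10.25
tool_pos: [554.0, -188.1, 88.9]
tcp_rot: [3.141, 0.0, 1.571]
contact_force: [-2.1, 2.2, 4.1]
grip_width: 27.6
time: 11.12
tool_pos: [554.0, -188.1, 88.6]
tcp_rot: [3.142, 0.0, 1.571]
contact_force: [0.2, -0.0, -0.6]
grip_width: 90.2
time: 12.25
tool_pos: [553.5, -187.8, 238.5]
tcp_rot: [-3.14, -0.001, 1.571]
contact_force: [0.5, -0.1, 0.9]
grip_width: 91.9
mean [ 6.00000e-03  2.38000e-01 -2.54000e-01 -2.80000e-02  6.00000e-03
 -1.40000e-02  9.18050e+01  5.53719e+02 -1.87955e+02  2.38709e+02]
sd [0.439 0.278 0.395 0.031 0.042 0.034 0.208 0.141 0.063 0.261]
lid [ 224  134   76   74 4465] [ 554.98737704 -188.03918839   63.        ]
```

Blue stands where it was (lid unchanged at 555, −188), and the unloaded baseline is about −0.25 N. Moving over to pink.

```bash
python3 -m handwheel '[[[1,15,0],[0,0,0]],[[3,33,0],[0,0,0]],[[5,46,0],[0,0,0]],[[5,46,0],[0,0,0]],[[5,48,0],[0,0,0]],[[5,48,0],[0,0,0]],[[5,46,0],[0,0,0]],[[5,46,0],[0,0,0]],[[3,33,0],[0,0,0]],[[1,15,0],[0,0,0]],[[0,0,0],[0,0,0]],[[0,0,0],[0,0,0]]]' 0
cat >> h.py <<'E'
def lid(c,pink):
    h=cv2.cvtColor(c["img"],cv2.COLOR_RGB2HSV)
    m=((h[...,0]>155) if pink else (h[...,0]>105)&(h[...,0]<125))&(h[...,1]>140)&(h[...,2]>60)
    n,l,s,ct=cv2.connectedComponentsWithStats(m.astype(np.uint8)); k=1+s[1:,4].argmax(); x,y,w,hh,_=s[k]
    print("lid",s[k],ray(c,x+w/2,y+hh/2,63).round(1),ray(c,x+w,y+hh/2,63)[0]-ray(c,x,y+hh/2,63)[0])
E
python3 - <<'E'
from h import *
c=read("pics/w5.png",n=2); lid(c,1)
E
```

```text
time: 14.05
tool_pos: [592.0, 186.8, 239.7]
tcp_rot: [-3.142, 0.0, 1.57]
contact_force: [0.4, -0.1, -0.2]
grip_width: 91.7
mean [ 1.91000e-01  4.30000e-02  1.96000e-01 -1.20000e-02  1.90000e-02
  1.50000e-02  9.16180e+01  5.92101e+02  1.86625e+02  2.39730e+02]
sd [0.262 0.215 0.267 0.005 0.021 0.036 0.126 0.036 0.017 0.02 ]
lid [ 225  117   79   77 4648] [595.7 201.2  63. ] 73.73230453343024
```

View pics/w5.png

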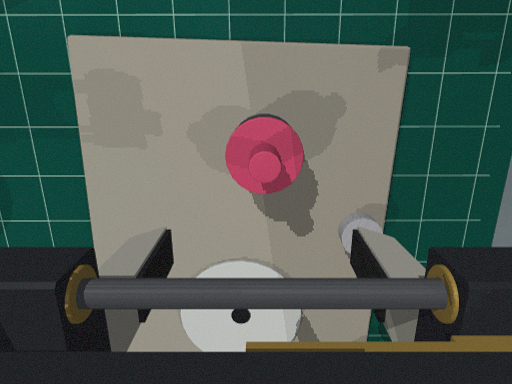

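Pink knob top is at about (264,166) in the wrist view, with the lid at (595.7, 201). Moving down to 150 mm and checking again.

```bash
python3 -m handwheel '[[[0.5,2,-10],[0,0,0]],[[1,4,-22],[0,0,0]],[[1,4,-28],[0,0,0]],[[1,3,-20],[0,0,0]],[[0,1,-10],[0,0,0]],[[0,0,0],[0,0,0]],[[0,0,0],[0,0,0]]]' 0
python3 - <<'E'
from h import *
c=read("pics/w6.png",n=1); lid(c,1)
s=look("scene",["canister_pink_knob"]); lid(s,1)
E
```

```text
time: 15.02
tool_pos: [596.0, 201.8, 150.5]
tcp_rot: [3.14, -0.0, 1.571]
contact_force: [-0.5, -0.4, 0.5]
grip_width: 91.6
mean [ 4.43000e-01 -8.90000e-01  1.14000e-01 -6.00000e-03 -7.00000e-03
  1.00000e-02  9.17920e+01  5.96037e+02  2.01882e+02  1.50669e+02]
sd [0. 0. 0. 0. 0. 0. 0. 0. 0. 0.]
lid [ 208  154  104   98 8012] [595.9 201.8  63. ] 72.42818375499564
scene canister_pink_knob 0.68 [605.7 191.   66.9]
lid [371  68  31  11  97] [622.3 683.5  63. ] 81.42273092572805
```

Well aligned. Descending and gripping.

```bash
python3 -m handwheel '[[[0,0,-10],[0,0,0]],[[0,0,-20],[0,0,0]],[[0,0,-18],[0,0,0]],[[0,0,-9],[0,0,0]],[[0,0,-3.7],[0,0,0]],[[0,0,0],[0,0,0]],[[0,0,0],[0,0,0]]]' 0
python3 -m handwheel '[[[0,0,0],[0,0,0]],[[0,0,0],[0,0,0]],[[0,0,0],[0,0,0]],[[0,0,0],[0,0,0]],[[0,0,0],[0,0,0]],[[0,0,0],[0,0,0]],[[0,0,0],[0,0,0]],[[0,0,0],[0,0,0]]]' 1
python3 -m handwheel '[[[0,0,2],[0,0,0]],[[0,0,5],[0,0,0]],[[0,0,9],[0,0,0]],[[0,0,11],[0,0,0]],[[0,0,9],[0,0,0]],[[0,0,6],[0,0,0]],[[0,0,3],[0,0,0]],[[0,0,0],[0,0,0]],[[0,0,0],[0,0,0]],[[0,0,0],[0,0,0]],[[0,0,0],[0,0,0]]]'
python3 - <<'E'
from h import *
read("pics/w7.png")
E
```

```text
time: 16.05
tool_pos: [595.9, 202.0, 89.6]
tcp_rot: [3.14, -0.0, 1.571]
contact_force: [-0.9, -0.0, 0.5]
grip_width: 92.2
time: 17.05
tool_pos: [595.1, 201.9, 88.8]
tcp_rot: [-3.141, 0.0, 1.571]
contact_force: [-1.8, 0.3, 0.9]
grip_width: 27.6
time: 18.42
tool_pos: [595.4, 201.9, 133.7]
tcp_rot: [-3.141, 0.0, 1.571]
contact_force: [0.3, -0.8, -4.5]
grip_width: 27.5
mean [ 9.50000e-02  2.51000e-01 -4.85800e+00  1.90000e-02 -7.00000e-03
  3.80000e-02  2.75140e+01  5.95504e+02  2.01918e+02  1.33894e+02]
sd [0.324 0.528 0.545 0.035 0.038 0.042 0.197 0.021 0.017 0.064]
```

View pics/w7.png

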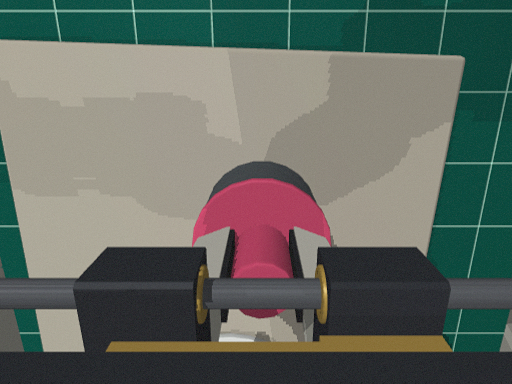

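Pink weighs about 4.9 N against 1.55 N for blue, so pink is the heavier. Now pinning down the plate centre from several views.

```bash
python3 - <<'E'
from h import *
c=capture("wrist"); T=np.eye(4); T[:3,:3]=[[1,0,0],[0,.955,.298],[0,-.298,.955]]; T[:3,3]=[592.7,268,375.6]; c["cam_to_world"]=T
print("w5",ray(c,241,315,21))
for n in("scene","side"):
    c=capture(n); g=c["img"].astype(int).sum(2).astype(np.float32); 
    u,v=((243,194),(244,212))[n=="side"]
    w=g[v-6:v+7,u-8:u+9]; w=np.clip(500-w,0,None); yy,xx=np.mgrid[v-6:v+7,u-8:u+9]
    uu,vv=(w*xx).sum()/w.sum(),(w*yy).sum()/w.sum(); print(n,uu,vv,ray(c,uu,vv,21))
E
```

```text
w5 [567.57628658  -8.12012756  21.        ]
scene 243.27039784221174 193.86176668914362 [565.55930248  -9.24445198  21.        ]
side 243.9761049508043 212.1377479306575 [563.1690228  -10.30011033  21.        ]
```

```bash
python3 -m handwheel '[[[0,0,3],[0,0,0]],[[0,0,8],[0,0,0]],[[0,0,13],[0,0,0]],[[0,0,13],[0,0,0]],[[0,0,12],[0,0,0]],[[0,0,8],[0,0,0]],[[0,0,4],[0,0,0]],[[0,0,0],[0,0,0]]]'
python3 -m handwheel '[[[-0.5,-4,0],[0,0,0]],[[-1.5,-10,0],[0,0,0]],[[-2.5,-18,0],[0,0,0]],[[-3.5,-24,0],[0,0,0]],[[-4,-28,0],[0,0,0]],[[-4,-30,0],[0,0,0]],[[-4,-29,0],[0,0,0]],[[-3.5,-26,0],[0,0,0]],[[-2.5,-20,0],[0,0,0]],[[-2,-13,0],[0,0,0]],[[-1,-7,0],[0,0,0]],[[0,-2,0],[0,0,0]]]'
python3 -m handwheel '[[[0,0,0],[0,0,0]],[[0,0,0],[0,0,0]],[[0,0,0],[0,0,0]],[[0,0,0],[0,0,0]]]'
python3 - <<'E'
from h import *
c=look("scene",[]); read(n=3)
s=look("side",[]); w=look("wrist",[])
r=lambda x,b: cv2.resize(x[b[1]:b[3],b[0]:b[2],::-1],(400,300))
cv2.imwrite("pics/f.png",np.vstack([np.hstack([r(c["img"],(150,100,350,250)),r(s["img"],(150,120,350,270))]),np.hstack([r(w["img"],(0,0,512,384)),np.zeros((300,400,3),np.uint8)])]))
E
```

```text
time: 20.08
tool_pos: [595.5, 201.9, 195.0]
tcp_rot: [3.141, 0.0, 1.571]
contact_force: [0.4, -0.3, -4.4]
grip_width: 27.8
time: 21.58
tool_pos: [566.5, -9.1, 195.0]
tcp_rot: [3.141, -0.0, 1.571]
contact_force: [-0.0, -0.1, -4.4]
grip_width: 27.1
time: 22.08
tool_pos: [566.5, -8.8, 194.9]
tcp_rot: [3.142, -0.0, 1.571]
contact_force: [0.7, 0.2, -4.7]
grip_width: 27.4
mean [-4.79000e-01 -2.05000e-01 -4.98000e+00 -1.00000e-03  3.00000e-03
 -3.00000e-02  2.75090e+01  5.66527e+02 -9.01300e+00  1.94936e+02]
sd [0.137 0.5   0.369 0.008 0.021 0.023 0.014 0.004 0.035 0.003]
```

View pics/f.png

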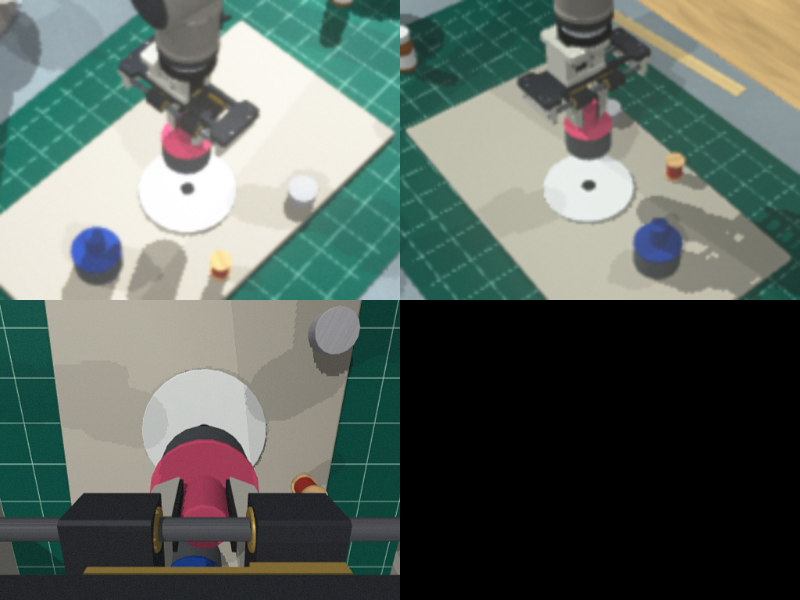

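The three views show pink held upright over the plate dot, blue standing free on the linen, and the spool and tin in place. Handing in.

```bash
python3 -c "
from plant import bot,get_obs
print(bot.close_job()); print(get_obs()['time'])"
```

```text
the job is handed in; nothing more can be done
None
the job is handed in; nothing more can be done
```

I lifted the blue canister about 45 mm, set it back upright on the linen, then lifted the pink one the same way. I handed in holding pink over the press plate, about 22 s into the 66 s limit.

- **Weights:** the wrist force read about 1.55 N for blue (roughly 0.16 kg) and 4.9 N for pink (roughly 0.5 kg), so pink is the heavier.
- **Pink, final pose:** it is still and upright in a firm grip (jaws at 27.5 mm). Its underside is about 100 mm above the plate, worked out from the grip height. It is within about 4 mm of the plate's centre dot; the three camera estimates of the dot differ by about that much.
- **Blue:** after release the wrist camera found its lid within 1 mm of where it started. The last pictures show it standing upright on the linen, off the plate.
- **Bystanders:** the spool and pin tin look untouched in the last pictures. I did not re-check the jar and brush at the end, but the arm stayed over the board.
- **Check that disagreed:** after the first lowering, blue's weight was still on the gripper. I went down another 0.8 mm until it touched (about 5.6 N) before opening. The spotting network also placed the canisters up to 20 mm off, so I used the wrist camera's view of the lids instead.

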